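# Press a house ornament's back panel home in a ratchet bench clamp

## Task

Stand the little white house upright on the bench clamp's board between the stop block and the jaw, its wooden back panel facing the jaw and still standing proud, and let go. Pump the orange trigger until the jaw has pressed the panel fully home and goes tight (use the clamp, not the fingers, to press the panel, and do not crush the house), then hold the red release pushed in until the jaw has sprung all the way back, and leave the house standing there. Leave everything else on the table where it is.

Things in the scene. Friction and masses are not known exactly. Their poses are not given: they have to be found in the camera images.
- clamp: Bench clamp fixed to the table: plywood board 250 (x) x 120 (y) x 12 mm; origin under the board's centre. From the stop block its +x runs to the jaw and blue head; at yaw -90 deg +x points to the robot's right, +y away from it. Seat point at 46 mm to -x and 15 to +y. A black fixed grip, 11 x 22, stands at x = 94 to 106, top 143 high; the guard, x = 25 to 69, y = -9 to -49, 109 high.
- house: Little white gabled house, 45 (x) x 50 (y) x 110 (z) mm, 0.14 to 0.24 kg, loose; origin at the centre of its underside, z up. Its front faces its own -x; its back, at x = +23, carries the wooden panel. The side walls (y = -25 and +25) are upright to about 75 mm, the roof slopes to a ridge; grasp it across y about 60 mm above its underside. At the start it stands behind the soap boxes.
- panel (a joint): How far the back panel stands proud of its home, in m: 0 = flush against the house, most 0.011, at the start 0.007 to 0.010. It slides along the house's x on four dowels with about 5 N of friction and stays where it is left.
- back_panel: The pale wooden back panel of the house, 8 thick x 40 wide x 58 high mm, 4 to 62 mm above the house's underside; origin on its inner face at the height of the house's underside, axes as the house's.
- panel_face (a point): Centre of the panel's outer face, 33 mm above the house's underside.
- seat (a point): Point on top of the clamp's board, 12 mm above the table, on the clamp line, 41 mm in front of the open jaw's face. Axes as the clamp's: +x from the stop block to the jaw, z up, y across.
- stop_block: Dark steel stop block with a black rubber face, 50 wide, 48 high, fixed on the board at the -x end; set 0 to 12 mm differently from run to run. Origin on the board; its rubber face is 3 mm to +x of its origin (axes as the seat's) and faces the jaw.
- jaw (a joint): Advance of the jaw towards the stop block, in m: 0 = fully back, most 0.037. A spring of 1 to 3 N pulls it back; the ratchet holds it at 10 mm steps, to which it falls back when the trigger returns. The house with its panel home is 54 mm long, so the panel is home when jaw and stop are 54 mm apart: 2 to 4 pumps. The jaw presses with about 2 times the force on the trigger.
- jaw_pad: Black rubber pad of the jaw, 44 wide, spans 4 to 48 mm above the board; origin at the centre of its width on the face, 22 mm above the board.
- jaw_face (a point): Centre of the jaw pad's face, 26 mm above the board; the face looks along the seat's -x.
- trigger (a joint): Angle of the orange trigger in rad: 0 = at rest (leaning 0.25 towards the jaw), most 0.5. Pushed along the seat's +x, towards the black fixed grip, it grows and drives the jaw about 14 mm forward; its first 0.04 rad is idle. A spring returns it. A free pump takes 3 to 10 N at the trigger; with the panel home it goes rigid before its end. It must be back at 0 before the release can free the jaw.
- trigger_pad (a point): Middle of the trigger's push face (the side towards the jaw), 70 mm from its pivot. The trigger is an upright orange bar 20 wide (y) x 10 thick, its upper end 16 mm beyond this point. Its pivot is 111 mm to +x of the seat point and 52 mm above the board, its axis along y.
- release (a joint): How far the red release button is pushed in, in m: 0 = out, most 0.007. It frees the jaw at about 0.006 and must be held in until the jaw is back; this takes 2 to 9 N. A spring returns it. It also bobs while the trigger is pumped.
- release_top (a point): Centre of the top of the round red button, 22 mm across, 9 mm out of its collar, on the head's sloping side that faces -y of the seat (the robot). It is pushed along a line tilted 35 deg from vertical: direction 0, 0.574, -0.819 in seat axes. A steel guard plate 60 mm above overhangs it by 12 mm, barring straight-down access: come along its own line.
- mug: Bystander, to be left alone: white mug, 74 x 105 x 83 mm; origin at the centre of its underside.
- secateurs: Bystander, to be left alone: red-handled secateurs lying flat, 66 x 193 x 14 mm; origin at the centre of its underside.
- tealight_a: Bystander, to be left alone: tealight, 38 across, 20 high mm; origin at the centre of its underside.
- tealight_b: Bystander, to be left alone: tealight, 38 across, 20 high mm; origin at the centre of its underside.
- matchbox: Bystander, to be left alone: box of matches, 36 x 55 x 16 mm; origin at the centre of its underside.
- toadstool: Bystander, to be left alone: red toadstool ornament, 62 across, 80 high mm; origin at the centre of its underside.
- mug_dark: Bystander, to be left alone: dark blue mug, 72 x 103 x 85 mm; origin at the centre of its underside.

How it is judged:
By the outcome, as a careful person would: the job done as asked, in the order asked, and still so for the second after the job is handed in, with the robot touching nothing.
It also fails if it takes over 61 s, if anything falls off the work surface, if the arm or the gripper's body presses on something with over 40 N, if the wrist force passes 120 N, or if a joint passes its speed limit or range.

## Robot

A 6-joint arm with a two-finger parallel gripper is mounted at the origin on a cart in front of the work surface, level with it; the furniture and walls round the work are solid. World frame = base frame: x ahead of the robot, y to its left, z up, the work surface at z = 0. Lengths are in mm, angles in degrees, forces in N, time in s.
With the tool pointing down it reaches from about 350 to 850 mm from the base axis. Payload 8.1 kg.
Tool frame: the origin (TCP) lies between the finger pads; the fingertips stand 22 mm ahead of it and the grasp point (between the pads) lies 3 mm ahead of it; z points along the fingers, y is the line along which they close (so a half turn about z gives the same grasp; the last joint's range is limited). The gripper opens to 85 mm and grips with 20 to 120 N. Pads are 22 mm wide; open, the fingers measure 114 mm over their backs; the gripper's body (76 mm by 85 mm) begins 54 mm behind the grasp point. The pads swing forward as they close: fully open they stand 13 mm farther back than shut.
Start: joints at [-77.43, 7.471, 85.268, -0, 87.261, -4.893], TCP at [180.082, -572.343, 253.292] pointing down, gripper open.
Joint ranges: [-169.43, 169.43], [-51.17, 129.36], [1.28, 143.12], [-76.62, 256.62], [0, 156.53], [-152.29, 152.29]. Speed limits (degrees/s): [136.94, 136.94, 159.86, 180, 180, 180].

## Interface

Orientations are given as [roll, pitch, yaw] about the fixed x, y, z axes, in that order (R = Rz(yaw) Ry(pitch) Rx(roll)).
In Python, from bench import r, vision gives the robot as it stands.
- The arm moves only by the tool step_arm, never from a script. Its argument "targets" is a list that holds one entry, the list of rows, each a list of 6 numbers: the shift along the world's x, y, z in mm, then the turn, a rotation vector about the world's x, y, z in rad. In form: [[[x, y, z, rx, ry, rz], ...]]. A call has 1 to 12 rows; each row is the pose to reach, as a shift and turn from the pose commanded when the call began; what a row does not reach only later rows make up. A row lasts 1/12 s, in which the tool goes at most 41.7 mm and 7.16 degrees, less where a joint would pass 70% of its speed; a pose out of reach is approached as far as the arm can. A call with a gripper value outside its range is refused whole. "fingers" is the gripper's target within -1 to 1 (shut at 1, half-way at 0, fully open at -1), set as the call begins (left out, the last holds). The fingers move at their own pace and stop on an object; "newtons" is the grip in N (left out, the last holds). Time passes only in rows, so rows that repeat a pose let the fingers close. It gives the time, the measured TCP pose, the force, the opening and the grip force at its end, in the units of the state.
- r.sense(): the state, without advancing time (a new reading comes with each control period).
- vision.snapshot(name): name is "side" or "top" or "wrist"; returns a dict with "img" (420x560x3 uint8, blue, green, red), "mtx" (3x3 intrinsics, pixels), "eye" and "attitude" of the camera in the world. Camera axes: x right, y up, looking along -z (the intrinsics and any distortion apply to the point x, -y, -z); pixel columns grow to the right and rows downward; lengths in mm; the calibration is good to about 2 mm. A picture is of the moment at which its call begins. There is no depth.
- r.hand_in(): hands the job in; it is judged then, once.
The state is a dict: "time": time; "joint_pos": joint angles; "qd": joint speeds; "joint_efforts": joint torques, N m; "tool_pos": TCP position; "tcp_rot": TCP orientation; "ft_force": force on the tool from outside, world axes, zero at the start; "wrist_torque": the same for the moment, N m; "finger_gap": finger opening in mm; "grip_force": force on a finger pad.
Only numpy, scipy, OpenCV 4.12 (cv2) and the standard library are available. Lean on these libraries where they do the work, as an engineer would, in place of code of your own. Each camera call takes 0.05 s, during which the arm holds its last target. There are 200 camera calls.

## Working session

There is one attempt and no reset: what is moved stays moved. The work goes in short steps, Python scripts to look and compute and a tool call to move; the robot and the scene stay as the last step left them, time stands still between calls to the robot, and variables do not carry over. Pictures are saved under pics/ and viewed, at most 10 in all, crops included, and the job is handed in when it is done.

Besides the shell and the picture viewer there is one more tool, called after "Request:" by a JSON object that holds its "fn" and its "kwargs". step_arm: Moves the arm, as the interface text tells. Its arguments: {"type":"object","properties":{"targets":{"type":"array"},"fingers":{"type":"number"},"newtons":{"type":"number"}},"required":["targets"]}

```bash
mkdir -p pics; cat > h.py <<'E'
import numpy as np, cv2
from bench import r, vision
def snap(n,f=None):
    s=vision.snapshot(n)
    if f: cv2.imwrite('pics/'+f,s['img'])
    return s
def rotm(a):
    a=np.array(a,float)
    if a.shape==(3,3): return a
    from scipy.spatial.transform import Rotation as R
    return R.from_euler('xyz',a,degrees=True).as_matrix()
def ray(s,u,v):
    d=np.linalg.inv(np.array(s['mtx']))@[u,v,1]
    return np.array(s['eye'],float), rotm(s['attitude'])@[d[0],-d[1],-d[2]]
def onz(s,u,v,z):
    e,d=ray(s,u,v); return e+d*(z-e[2])/d[2]
def proj(s,p):
    c=rotm(s['attitude']).T@(np.array(p,float)-np.array(s['eye'])); q=np.array(s['mtx'])@[c[0],-c[1],-c[2]]
    return q[:2]/q[2]
def tri(s1,p1,s2,p2):
    A=0;b=0
    for s,p in((s1,p1),(s2,p2)):
        e,d=ray(s,*p);d=d/np.linalg.norm(d);M=np.eye(3)-np.outer(d,d);A=A+M;b=b+M@e
    return np.linalg.solve(A,b)
E
python3 - <<'E'
from h import *
import pickle
a=snap('top');b=snap('side')
pickle.dump((a,b),open('s0.pkl','wb'))
cv2.imwrite('pics/top0.png',a['img']);cv2.imwrite('pics/side0.png',b['img'])
for s in(a,b):print({k:v for k,v in s.items() if k!='img'})
print(r.sense())
E
```

```text
{'mtx': array([[497.57583834,   0.        , 271.63097137],
       [  0.        , 497.57583834, 203.85427117],
       [  0.        ,   0.        ,   1.        ]]), 'eye': array([ 399.94622189,  -30.94854204, 1647.44294005]), 'attitude': array([  2.99862296,   0.60761675, -91.61307994])}
{'mtx': array([[387.47133462,   0.        , 283.08946815],
       [  0.        , 387.47133462, 210.55335387],
       [  0.        ,   0.        ,   1.        ]]), 'eye': array([ 180.67602448, -427.18208249,  957.47946159]), 'attitude': array([ 30.18609423,  -0.40176477, -38.47243785])}
{'time': 0.1, 'joint_pos': array([-7.74297848e+01,  7.51074668e+00,  8.53233679e+01, -1.25112620e-03,
        8.72630816e+01, -4.89217502e+00]), 'qd': array([ 0.11654171, -0.10739443, -0.11794717, -0.00525006,  0.0076242 ,
        0.08962837]), 'joint_efforts': array([ 1.47129500e-03, -5.70952141e+01, -5.01940012e+01, -1.82286967e-04,
        8.21234426e-03,  7.81652852e-05]), 'tool_pos': array([ 179.96842631, -571.88208203,  252.34652777]), 'tcp_rot': array([-1.79903051e+02, -7.04393240e-03,  1.74624451e+01]), 'ft_force': array([ 0.52041136, -0.14218149, -0.12608178]), 'wrist_torque': array([-0.05527947,  0.0128326 , -0.02230669]), 'grip_force': 0.0, 'finger_gap': 85.18646428397606}
```

View pics/top0.png

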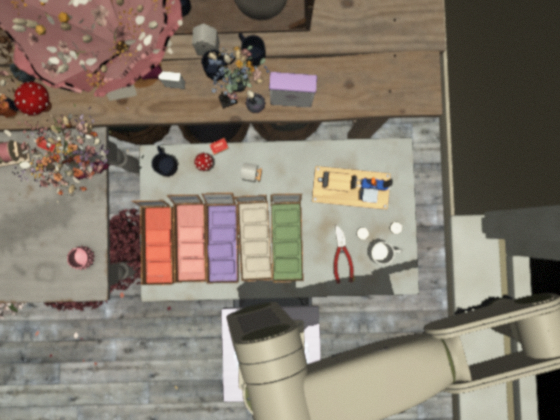

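View pics/side0.png

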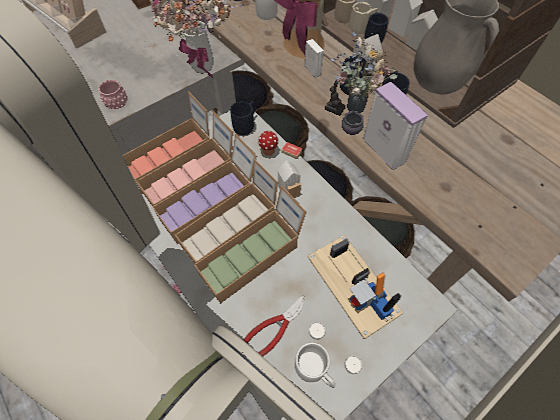

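The top view shows the house at about (250,172) with its panel on the right, and the clamp board at (352,187) with the stop on the left. In the side view the house is at (290,178) and the clamp at (360,285). Next I'll enlarge both.

```bash
python3 - <<'E'
from h import *
import pickle
a,b=pickle.load(open('s0.pkl','rb'))
def c(s,u,v,w,h,W,H): return cv2.resize(s['img'][v:v+h,u:u+w],(W,H),interpolation=cv2.INTER_CUBIC)
A=c(a,308,160,90,54,450,270); B=c(a,230,155,50,36,350,252)
C=c(b,305,230,100,110,330,330*110//100)[:330]; 
C=c(b,305,230,105,110,315,330); D=c(b,265,150,50,60,275,330)
m=np.zeros((600,800,3),np.uint8)
m[:270,:450]=A;m[:252,450:]=B;m[270:,:315]=C;m[270:,320:595]=D
cv2.imwrite('pics/z0.png',m)
# board contour in top
hsv=cv2.cvtColor(a['img'],cv2.COLOR_BGR2HSV)
k=cv2.inRange(hsv,(12,70,120),(30,255,255));k[:160]=0;k[215:]=0;k[:,:308]=0;k[:,398:]=0
pts=np.argwhere(k)[:,::-1].astype(np.float32)
P=np.array([onz(a,*p,12)[:2] for p in pts],np.float32)
rc=cv2.minAreaRect(P);print(len(P),rc)
E
```

```text
1973 ((534.1436157226562, -278.0841064453125), (250.12124633789062, 120.6648941040039), 82.62577819824219)
```

View pics/z0.png

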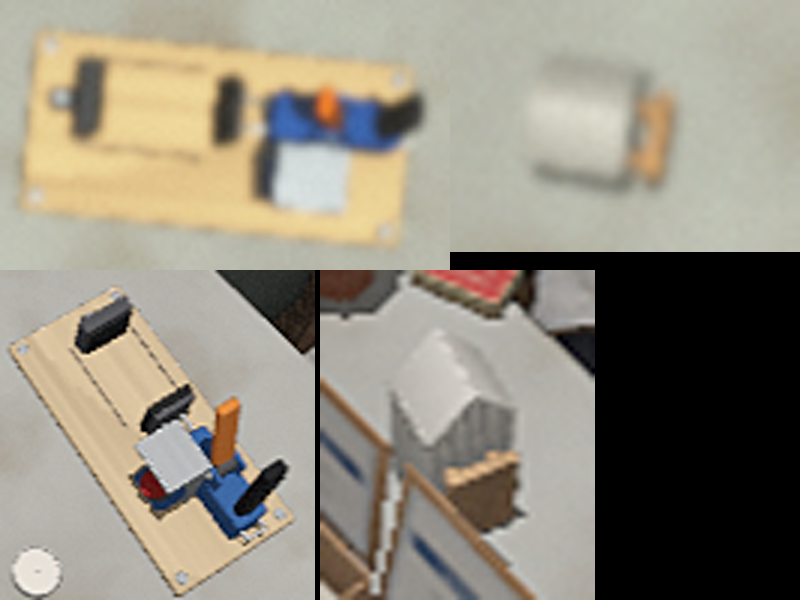

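The enlarged view shows the board, stop, jaw, orange trigger, grey guard plate and red button clearly. The house has its panel on the clamp-ward side (−y world). The board fit is clean, with yaw about −97.4.

```bash
python3 - <<'E'
from h import *
import pickle
a,b=pickle.load(open('s0.pkl','rb'))
def T(x,y):return (308+x/5,160+y/5)
def B(x,y):return (230+(x-450)/7,155+y/7)
def D(x,y):return (265+(x-320)/5.5,150+(y-270)/5.5)
print('roof eaves corners z75',[onz(a,*B(*p),75)[:2].round() for p in((530,60),(535,170),(645,70),(630,188))])
print('panel outer top edge z62',[onz(a,*B(*p),62)[:2].round() for p in((674,97),(662,182))])
print('panel side z62',[onz(b,*D(*p),62)[:2].round() for p in((450,485),(520,460))])
print('ridge side z110',[onz(b,*D(*p),110)[:2].round() for p in((440,330),(478,388))])
print('stop face top z60',[onz(a,*T(*p),60)[:2].round() for p in((104,62),(97,137))])
print('jaw face z60',[onz(a,*T(*p),60)[:2].round() for p in((219,78),(215,140))])
print('trig top z~145',onz(a,*T(328,103),145).round())
print('grip top z143',onz(a,*T(408,108),143).round())
print('guard z109',[onz(a,*T(*p),109)[:2].round() for p in((278,145),(352,150),(348,212),(272,206))])
# lids: side corners of the two right lids (288,?) tri
print('lid top', tri(a,(285,197),b,(262,172)).round(), tri(a,(300,196),b,(303,212)).round())
c=np.array([534.1,-278.1]);t=np.deg2rad(-97.4);ex=np.array([np.cos(t),np.sin(t)]);ey=np.array([-ex[1],ex[0]])
f=lambda x,y:(c+x*ex+y*ey).round(1)
print('seat',f(-46,15),'jawface',f(-5,15),'pivot',f(65,15),'grip',f(100,15))
E
```

```text
roof eaves corners z75 [array([614.,  76.]), array([564.,  75.]), array([608.,  24.]), array([554.,  32.])]
panel outer top edge z62 [array([597.,  11.]), array([558.,  18.])]
panel side z62 [array([564.,  21.]), array([602.,  11.])]
ridge side z110 [array([598.,  72.]), array([590.,  33.])]
stop face top z60 [array([ 579., -202.]), array([ 531., -196.])]
jaw face z60 [array([ 567., -275.]), array([ 527., -271.])]
trig top z~145 [ 541. -328.  145.]
grip top z143 [ 536. -376.  143.]
guard z109 [array([ 519., -303.]), array([ 514., -348.]), array([ 476., -344.]), array([ 481., -298.])]
lid top [466. -44. 303.] [ 501. -104.  173.]
seat [ 554.9 -234.4] jawface [ 549.6 -275.1] pivot [ 540.6 -344.5] grip [ 536.1 -379.2]
```

Request:
{"fn": "step_arm", "kwargs": {"targets": [[[45, 70, 60, 0, 0, 0.12], [80, 120, 100, 0, 0, 0.24], [105, 155, 130, 0, 0, 0.36], [130, 190, 130, 0, 0, 0.48], [150, 225, 130, 0, 0, 0.6], [170, 260, 130, 0, 0, 0.72], [190, 295, 130, 0, 0, 0.84], [210, 330, 130, 0, 0, 0.96], [230, 362, 130, 0, 0, 1.07], [250, 395, 130, 0, 0, 1.07], [270, 428, 130, 0, 0, 1.07], [290, 461, 130, 0, 0, 1.07]]]}}

```text
time: 1.1
tool_pos: [431.8, -173.4, 381.7]
tcp_rot: [180.0, 0.0, 78.8]
ft_force: [1.1, -0.5, -0.3]
finger_gap: 85.3
grip_force: 0.0
```

Request:
{"fn": "step_arm", "kwargs": {"targets": [[[22, 35, 0, 0, 0, 0], [44, 69, 0, 0, 0, 0], [66, 102, 0, 0, 0, 0], [88, 136, -20, 0, 0, 0], [110, 163, -40, 0, 0, 0], [110, 163, -40, 0, 0, 0]]]}}

```text
time: 1.6
tool_pos: [541.9, -7.3, 335.9]
tcp_rot: [-179.6, -0.1, 79.0]
ft_force: [-0.2, -1.0, -0.6]
finger_gap: 85.6
grip_force: 0.0
```

```bash
python3 - <<'E'
from h import *
import pickle
w=snap('wrist','w1.png');pickle.dump(w,open('w1.pkl','wb'))
s=r.sense();print(s['time'],s['tool_pos'],s['tcp_rot'],s['joint_pos'],w['eye'],w['attitude'],w['mtx'][0])
E
```

```text
1.65 [541.04191281  -9.24164409 337.29026945] [-1.79610510e+02 -8.02067428e-03  7.90179547e+01] [-6.43269090e+00 -2.45129171e+00  8.67973969e+01  3.91056985e-02
  9.60415205e+01  4.55331144e+00] [558.51900111  75.2805433  455.44174428] [-18.96357697   0.32779044 -10.99045793] [296.82844154   0.         281.10642799]
```

View pics/w1.png

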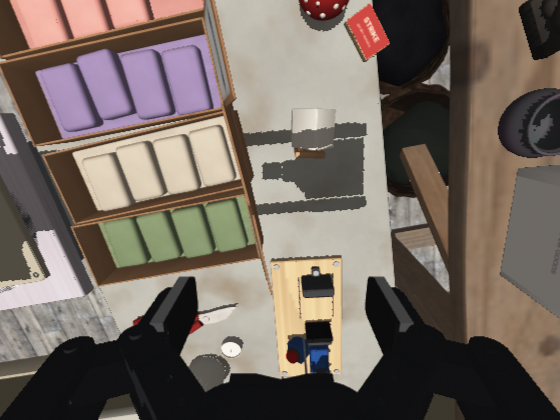

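The wrist view shows the house roof at x 292–335, y 107–149, the panel's top edge at about (311,154), and the lid line at x≈240.

```bash
python3 - <<'E'
from h import *
import pickle
w=pickle.load(open('w1.pkl','rb'))
hsv=cv2.cvtColor(w['img'],cv2.COLOR_BGR2HSV)
m=cv2.inRange(hsv,(8,90,60),(25,255,255));R=np.zeros_like(m);R[140:165,285:345]=1;m*=R
P=np.argwhere(m)[:,::-1];print(len(P),P.min(0),P.max(0))
W=np.array([onz(w,*p,62)[:2] for p in P],np.float32);print('panel',cv2.minAreaRect(W),cv2.boxPoints(cv2.minAreaRect(W)).round(1))
for z in(0,100,150):print(z,[onz(w,*p,z)[:2].round() for p in((245,130),(258,210),(232,100))])
print('roof corners z75',[onz(w,*p,75)[:2].round() for p in((292,107),(335,109),(334,149),(291,148))])
c=w['img'][90:225,215:350];cv2.imwrite('pics/w1c.png',cv2.resize(c,(594,594),interpolation=cv2.INTER_CUBIC))
E
```

```text
239 [295 148] [324 157]
panel ((584.0447387695312, 24.06523895263672), (11.530043601989746, 38.10538864135742), 79.05220031738281) [[564.2  22. ]
 [601.7  14.8]
 [603.8  26.1]
 [566.4  33.3]]
0 [array([500.,  66.]), array([492., -58.]), array([491., 110.])]
100 [array([513.,  68.]), array([507., -29.]), array([506., 102.])]
150 [array([519.,  69.]), array([514., -14.]), array([513.,  99.])]
roof corners z75 [array([571.,  83.]), array([621.,  71.]), array([614.,  24.]), array([561.,  36.])]
```

View pics/w1c.png

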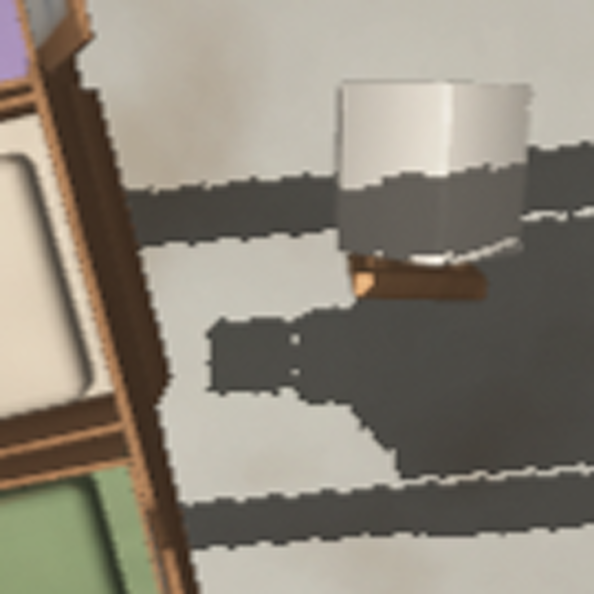

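Request:
{"fn": "step_arm", "kwargs": {"targets": [[[25, 32, -10, 0, 0, 0], [49, 63, -40, 0, 0, 0], [49, 63, -80, 0, 0, 0], [49, 63, -120, 0, 0, 0], [49, 63, -140, 0, 0, 0], [49, 63, -140, 0, 0, 0], [49, 63, -140, 0, 0, 0]]]}}

```text
time: 2.23
tool_pos: [589.3, 49.8, 201.0]
tcp_rot: [-179.8, 0.0, 78.7]
ft_force: [-0.0, -0.8, 1.1]
finger_gap: 85.4
grip_force: 0.0
```

```bash
python3 - <<'E'
from h import *
import pickle
w=snap('wrist');pickle.dump(w,open('w2.pkl','wb'))
s=r.sense();print(s['time'],s['tool_pos'],s['tcp_rot'])
img=w['img'].copy()
print(proj(w,(590,54,110)),proj(w,(590,54,0)))
cv2.imwrite('pics/w2.png',img)
E
```

```text
2.2833 [590.78522463  49.87393181 203.45690229] [ 1.79917196e+02 -5.05180464e-03  7.87236376e+01]
[281.22029055 226.90114674] [281.33813773 191.49869389]
```

View pics/w2.png

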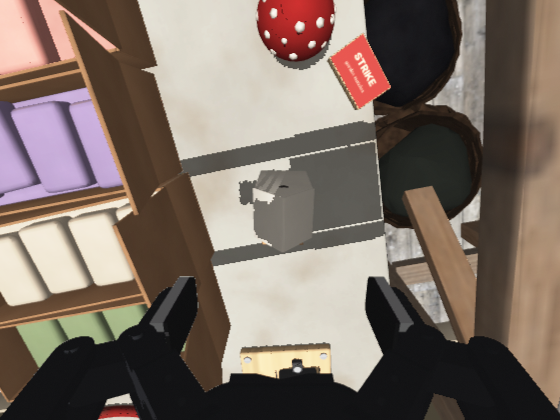

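The roof ridge runs from about (288,186) to (283,250); the lids end near x≈215, clear of the left finger.

```bash
python3 - <<'E'
from h import *
import pickle
w=pickle.load(open('w2.pkl','rb'))
p=[onz(w,*q,110) for q in((288,186),(283,250))];print(p,(p[0]+p[1])/2)
print([onz(w,*q,75)[:2] for q in((253,197),(314,184),(313,236),(255,240))])
print([onz(w,130,260,z) for z in (50,100,150)],[onz(w,183,172,z) for z in (50,100,150)])
E
```

```text
[array([601.00148095,  84.0724052 , 110.        ]), array([587.59107664,  34.84490688, 110.        ])] [594.29627879  59.45865604 110.        ]
[array([569.0517115 ,  72.41473461]), array([621.95614879,  73.39795699]), array([613.49511154,  26.83563568]), array([561.78404572,  33.16709757])]
[array([427.91710219,  26.290418  ,  50.        ]), array([460.84678146,  45.96346101, 100.        ]), array([493.77646074,  65.63650403, 150.        ])] [array([507.78243409, 101.8533502 ,  50.        ]), array([525.94015639, 107.55021159, 100.        ]), array([544.09787868, 113.24707298, 150.        ])]
```

Request:
{"fn": "step_arm", "kwargs": {"targets": [[[2, 5, -30, 0, 0, 0], [2, 5, -60, 0, 0, 0], [2, 5, -90, 0, 0, 0], [2, 5, -115, 0, 0, 0], [2, 5, -130, 0, 0, 0], [2, 5, -137, 0, 0, 0], [2, 5, -137, 0, 0, 0], [2, 5, -137, 0, 0, 0]]], "fingers": -0.75}}

```text
time: 2.95
tool_pos: [594.2, 55.4, 67.3]
tcp_rot: [179.8, -0.0, 78.7]
ft_force: [0.7, -0.7, 0.2]
finger_gap: 74.7
grip_force: 0.0
```

Request:
{"fn": "step_arm", "kwargs": {"targets": [[[0, 0, 0, 0, 0, 0], [0, 0, 0, 0, 0, 0], [0, 0, 0, 0, 0, 0], [0, 0, 0, 0, 0, 0], [0, 0, 0, 0, 0, 0], [0, 0, 0, 0, 0, 0], [0, 0, 0, 0, 0, 0], [0, 0, 0, 0, 0, 0]]], "fingers": 1, "newtons": 30}}

```text
time: 3.62
tool_pos: [593.8, 55.6, 67.1]
tcp_rot: [179.8, -0.0, 78.8]
ft_force: [-1.9, -0.8, 6.4]
finger_gap: 49.6
grip_force: 31.0
```

Request:
{"fn": "step_arm", "kwargs": {"targets": [[[0, 0, 20, 0, 0, 0], [0, 0, 60, 0, 0, 0], [0, 0, 100, 0, 0, 0], [0, 0, 130, 0, 0, 0], [0, -30, 150, 0, 0, 0], [-5, -70, 160, 0, 0, 0.02], [-10, -110, 160, 0, 0, 0.04], [-15, -150, 160, 0, 0, 0.06], [-20, -190, 160, 0, 0, 0.06], [-25, -220, 150, 0, 0, 0.06], [-25, -220, 150, 0, 0, 0.06], [-25, -220, 150, 0, 0, 0.06]]]}}

```text
time: 4.62
tool_pos: [566.5, -166.1, 214.5]
tcp_rot: [-180.0, -0.0, 82.0]
ft_force: [0.8, 0.7, -1.9]
finger_gap: 49.5
grip_force: 32.4
```

```bash
python3 - <<'E'
from h import *
import pickle
w=snap('wrist');b=snap('side');a=snap('top')
s=r.sense();print(s['time'],s['tool_pos'],s['tcp_rot'],s['ft_force'],s['finger_gap'],s['grip_force'])
pickle.dump((w,a,b,s),open('s3.pkl','wb'))
m=np.zeros((600,800,3),np.uint8)
m[:300,:400]=cv2.resize(w['img'],(400,300))
q=proj(a,s['tool_pos']).astype(int);print(q)
m[:300,400:]=cv2.resize(a['img'][140:230,290:410],(400,300))
q=proj(b,s['tool_pos']).astype(int);print(q)
m[300:,:400]=cv2.resize(b['img'][190:340,270:470],(400,300))
# wrist: jaw/clamp zone
m[300:,400:]=cv2.resize(w['img'][60:360,80:480],(400,300))
cv2.imwrite('pics/s3.png',m)
E
```

```text
4.7667 [ 567.65511709 -163.48718496  215.21993401] [ 1.79955513e+02 -1.66785359e-02  8.22531781e+01] [-1.38610155  1.2978398  -1.65931914] 49.85679653654095 32.45148712769151
[321 170]
[342 204]
```

View pics/s3.png

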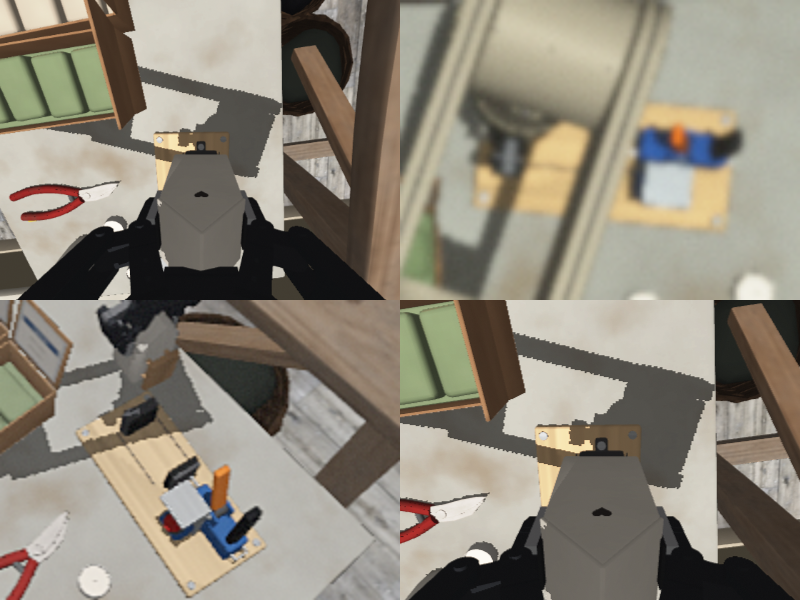

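The combined view shows the house held upright with its panel still proud (side-view crop at about (158,370)), facing the jaw. I'll now measure the panel and the stop.

```bash
python3 - <<'E'
from h import *
import pickle
w,a,b,s=pickle.load(open('s3.pkl','rb'))
a0,b0=pickle.load(open('s0.pkl','rb'))
hsv=cv2.cvtColor(b['img'],cv2.COLOR_BGR2HSV)
m=cv2.inRange(hsv,(8,70,40),(25,255,255));R=np.zeros_like(m);R[210:246,335:362]=1;m*=R
n,l,st,ce=cv2.connectedComponentsWithStats(m);i=1+st[1:,4].argmax();print(st[i],ce[i])
cn=np.argwhere(l==i)[:,::-1].astype(np.int32)
bx=cv2.boxPoints(cv2.minAreaRect(cn));hull=cv2.approxPolyDP(cv2.convexHull(cn),2,True)[:,0];print(hull.tolist())
zb=s['tool_pos'][2]-66.5
t=np.deg2rad(s['tcp_rot'][2]-180);ex=np.array([np.cos(t),np.sin(t)]);ey=np.array([-ex[1],ex[0]])
d=onz(b,*(ce[i]),zb+33)[:2]-s['tool_pos'][:2];print('panel centre rel tool (housex,y)',d@ex,d@ey)
for h in hull:
  for z in(4,62):
    d=onz(b,*h,zb+z)[:2]-s['tool_pos'][:2];print(h,z,(d@ex).round(1),(d@ey).round(1))
# clamp check from side: board corners, stop front face and jaw in clamp axes
c=np.array([534.1,-278.1]);t=np.deg2rad(-97.4);ex=np.array([np.cos(t),np.sin(t)]);ey=np.array([-ex[1],ex[0]])
seat=c-46*ex+15*ey
def C(x,y):return (305+x/3,230+(y-270)/3)
for nm,p,z in(('stop topR',(130,305),60),('stop topL',(76,330),60),('stop botL',(80,350),12),('stop botR',(131,322),12),('jaw topfront L',(141,420),60),('jaw topfront R',(190,386),60),('jaw bot',(143,430),16)):
    d=onz(b0,*C(*p),z)[:2]-seat;print(nm,(d@ex).round(1),(d@ey).round(1))
for nm,p in (('corner',(113,287)),('corner',(10,348)),('corner',(180,597)),('corner',(295,520))):
    d=onz(b0,*C(*p),12)[:2]-c;print(nm,(d@ex).round(1),(d@ey).round(1))
E
```

```text
[335 215  25  29 243] [348.17695473 226.16049383]
[[358, 215], [355, 227], [342, 240], [335, 243], [343, 220]]
panel centre rel tool (housex,y) 38.337815147444935 -6.461990211490097
[358 215] 4 15.4 44.2
[358 215] 62 36.8 15.9
[355 227] 4 38.0 18.8
[355 227] 62 57.9 -7.6
[342 240] 4 50.3 -27.0
[342 240] 62 69.2 -50.1
[335 243] 4 48.3 -45.3
[335 243] 62 67.4 -67.1
[343 220] 4 8.3 5.4
[343 220] 62 30.3 -20.1
stop topR -39.8 24.5
stop topL -44.2 -28.4
stop botL -41.7 -19.3
stop botR -40.6 35.3
jaw topfront L 48.5 -28.4
jaw topfront R 45.5 23.6
jaw bot 47.2 -16.6
corner -123.3 56.8
corner -121.0 -56.2
corner 126.9 -56.8
corner 126.4 60.9
```

Request:
{"fn": "step_arm", "kwargs": {"targets": [[[-6, -30, 0, 0, 0, 0], [-12, -64, 0, 0, 0, 0], [-12, -64, -30, 0, 0, 0], [-12, -64, -60, 0, 0, 0], [-12, -64, -60, 0, 0, 0], [-12, -64, -60, 0, 0, 0]]]}}

```text
time: 5.27
tool_pos: [554.2, -226.4, 153.0]
tcp_rot: [-179.8, -0.1, 82.3]
ft_force: [0.5, 0.7, -1.6]
finger_gap: 49.7
grip_force: 32.5
```

```bash
python3 - <<'E'
from h import *
import pickle
P=[];
for i in range(4):
  b=snap('side');s=r.sense();P.append(s['tool_pos'])
print(s['time'],np.mean(P,0),s['tcp_rot'],s['ft_force'])
pickle.dump((b,s),open('s4.pkl','wb'))
c=b['img'][195:295,305:405];cv2.imwrite('pics/s4.png',cv2.resize(c,(600,600),interpolation=cv2.INTER_CUBIC))
E
```

```text
5.4667 [ 556.46964778 -227.78451048  156.66250342] [1.79786951e+02 7.31381762e-02 8.22790413e+01] [ 0.6233995   0.03007211 -2.44288733]
```

View pics/s4.png

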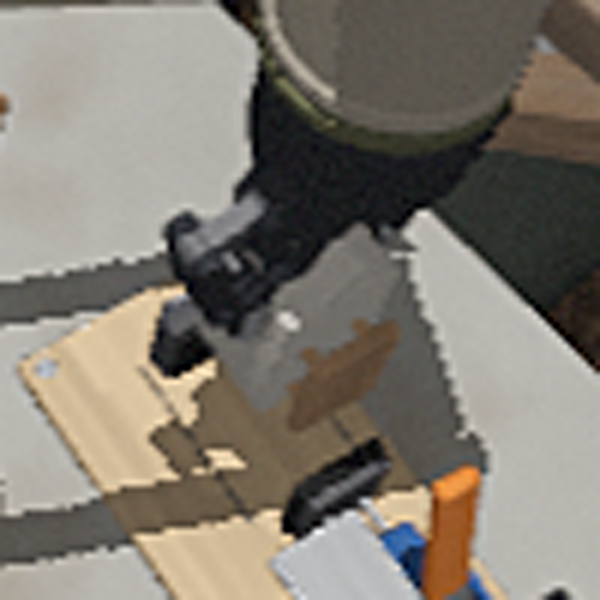

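The house hangs over the board between stop and jaw, panel (proud) facing the jaw, with room on both sides. I'll lower it.

Request:
{"fn": "step_arm", "kwargs": {"targets": [[[-1, -2, -25, 0, 0, 0], [-1, -2, -50, 0, 0, 0], [-1, -2, -65, 0, 0, 0], [-1, -2, -71, 0, 0, 0], [-1, -2, -73, 0, 0, 0], [-1, -2, -73, 0, 0, 0]]]}}

```text
time: 5.97
tool_pos: [555.0, -230.5, 82.8]
tcp_rot: [179.9, 0.0, 82.2]
ft_force: [-0.4, -0.1, -2.1]
finger_gap: 49.4
grip_force: 32.5
```

Request:
{"fn": "step_arm", "kwargs": {"targets": [[[0, 0, -1, 0, 0, 0], [0, 0, -2, 0, 0, 0], [0, 0, -2, 0, 0, 0]]]}}

```text
time: 6.22
tool_pos: [555.0, -230.7, 80.8]
tcp_rot: [179.9, 0.0, 82.2]
ft_force: [0.9, -0.4, -1.7]
finger_gap: 49.5
grip_force: 32.5
```

Request:
{"fn": "step_arm", "kwargs": {"targets": [[[0, 0, -1, 0, 0, 0], [0, 0, -1, 0, 0, 0]]]}}

```text
time: 6.38
tool_pos: [554.7, -230.6, 79.1]
tcp_rot: [179.9, 0.0, 82.2]
ft_force: [-0.8, -0.0, -2.1]
finger_gap: 49.1
grip_force: 32.6
```

Request:
{"fn": "step_arm", "kwargs": {"targets": [[[0, 0, -1, 0, 0, 0], [0, 0, -1, 0, 0, 0]]]}}

```text
time: 6.55
tool_pos: [554.7, -230.6, 79.1]
tcp_rot: [180.0, 0.0, 82.2]
ft_force: [-3.9, 1.7, 8.0]
finger_gap: 49.6
grip_force: 33.7
```

Contact with the board. Release.

Request:
{"fn": "step_arm", "kwargs": {"targets": [[[0, 0, 0.5, 0, 0, 0], [0, 0, 0.5, 0, 0, 0], [0, 0, 0.5, 0, 0, 0], [0, 0, 0.5, 0, 0, 0], [0, 0, 0.5, 0, 0, 0], [0, 0, 0.5, 0, 0, 0]]], "fingers": -0.75}}

```text
time: 7.05
tool_pos: [554.2, -230.3, 78.0]
tcp_rot: [-180.0, -0.0, 82.2]
ft_force: [-0.7, -0.4, 0.3]
finger_gap: 74.5
grip_force: 0.0
```

Request:
{"fn": "step_arm", "kwargs": {"targets": [[[0, 0, 25, 0, 0, 0], [0, 0, 60, 0, 0, 0], [0, 0, 95, 0, 0, 0], [0, 0, 130, 0, 0, 0], [0, 0, 140, 0, 0, 0], [0, 0, 140, 0, 0, 0]]]}}

```text
time: 7.55
tool_pos: [556.5, -231.5, 223.3]
tcp_rot: [179.6, 0.2, 82.2]
ft_force: [1.4, -0.2, 0.7]
finger_gap: 74.5
grip_force: 0.0
```

```bash
python3 - <<'E'
from h import *
import pickle
w=snap('wrist');b=snap('side');s=r.sense();print(s['time'],s['tool_pos'],s['tcp_rot'],s['finger_gap'],s['ft_force'])
pickle.dump((w,b,s),open('s5.pkl','wb'))
m=np.zeros((600,800,3),np.uint8)
m[:300,:400]=cv2.resize(w['img'],(400,300)); m[:300,400:800]=cv2.resize(w['img'][130:340,190:470],(400,300),interpolation=cv2.INTER_CUBIC)
m[300:,:400]=cv2.resize(b['img'][215:335,305:465],(400,300),interpolation=cv2.INTER_CUBIC)
b0=pickle.load(open('s0.pkl','rb'))[1]
m[300:,400:]=cv2.resize(b0['img'][262:337,330:430],(400,300),interpolation=cv2.INTER_CUBIC)
cv2.imwrite('pics/s5.png',m)
E
```

```text
7.65 [ 554.3025424  -230.36407524  217.85037453] [1.79981179e+02 5.37444621e-03 8.22069023e+01] 74.61950098523576 [-0.85161431 -0.08097152 -0.08502134]
```

View pics/s5.png

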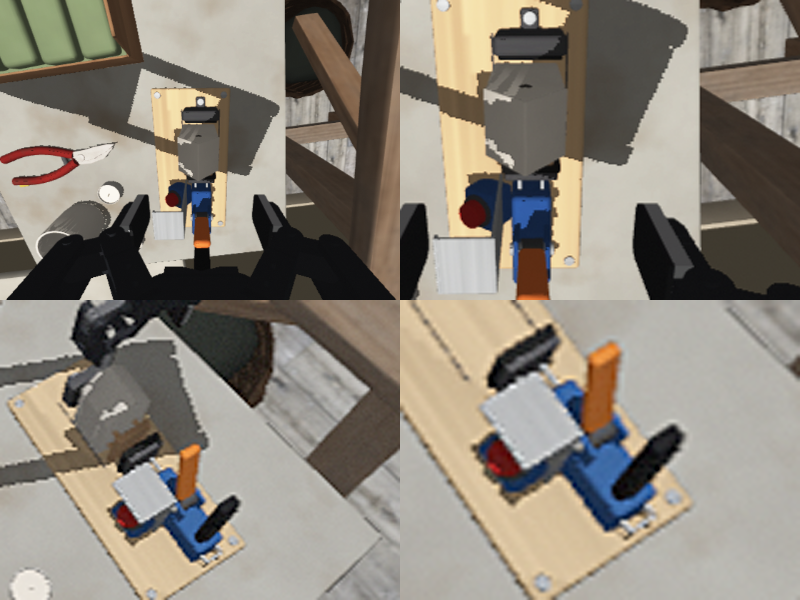

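The house stands between stop and jaw with the panel towards the jaw. In the wrist view the red button is at about (242,279), in the side view at about (354,301); the trigger is orange at wrist (282,340).

```bash
cat >> h.py <<'E'
c0=np.array([534.1,-278.1]);t0=np.deg2rad(-97.4);ex=np.array([np.cos(t0),np.sin(t0)]);ey=np.array([-ex[1],ex[0]])
seat=c0-46*ex+15*ey
def S(x,y,z): return np.r_[seat+x*ex+y*ey,z+12]
def inv(p): d=np.array(p)[:2]-seat; return np.array([d@ex,d@ey,p[2]-12])
def red(s,roi):
    hsv=cv2.cvtColor(s['img'],cv2.COLOR_BGR2HSV);m=cv2.inRange(hsv,(0,120,40),(6,255,255))|cv2.inRange(hsv,(172,120,40),(180,255,255))
    R=np.zeros_like(m);x0,x1,y0,y1=roi;R[y0:y1,x0:x1]=1;q=np.argwhere(m*R)[:,::-1];return q
E
python3 - <<'E'
from h import *
import pickle
w,b,s=pickle.load(open('s5.pkl','rb'))
qw=red(w,(215,275,255,305));qb=red(b,(340,375,285,315))
for q in(qw,qb):print(len(q),q.min(0),q.max(0),q.mean(0))
p=tri(w,qw.mean(0),b,qb.mean(0));print('tri',p,inv(p))
for z in(40,50,60,70):
    print(z,inv(onz(w,*qw.mean(0),z+12)).round(1),inv(onz(b,*qb.mean(0),z+12)).round(1))
for nm,P in(('trig top',S(111-86*np.sin(.25),0,52+86*np.cos(.25))),('trigpad',S(93.7,0,120)),('guard c',S(93,-44,97)),('grip top',S(146,0,131)),('stopface top',S(-35,0,48)),('jawtop',S(41,0,48))):
    print(nm,P.round(1),proj(w,P).round(1),proj(b,P).round(1))
E
```

```text
280 [231 270] [249 289] [240.43214286 279.33571429]
48 [352 297] [359 305] [355.02083333 301.72916667]
tri [ 497.06417327 -320.59957934   38.93402178] [ 92.91565864 -46.25360266  26.93402178]
40 [ 85.8 -43.3  40. ] [ 94.4 -51.6  40. ]
50 [ 79.9 -41.8  50. ] [ 96.  -54.8  50. ]
60 [ 73.9 -40.3  60. ] [ 97.6 -58.1  60. ]
70 [ 67.9 -38.8  70. ] [ 99.2 -61.3  70. ]
trig top [ 543.3 -323.4  147.3] [279.7 344.2] [379.8 275.2]
trigpad [ 542.8 -327.3  132. ] [279.6 334.9] [379.4 279.1]
guard c [ 499.3 -321.   109. ] [232.8 317.8] [361.6 292. ]
grip top [ 536.1 -379.2  143. ] [280.2 391.2] [395.6 297.2]
stopface top [ 559.4 -199.7   60. ] [278.1 172.7] [341.6 247.6]
jawtop [ 549.6 -275.1   60. ] [278.9 245.2] [359.6 271.8]
```

Request:
{"fn": "step_arm", "kwargs": {"targets": [[[-4, -30, 0, 0, 0, 0], [-8, -65, 0, 0, 0, 0], [-9, -71, -20, 0, 0, 0], [-9, -71, -50, 0, 0, 0], [-9, -71, -75, 0, 0, 0], [-9, -71, -75, 0, 0, 0], [-9, -71, -75, 0, 0, 0], [-9, -71, -75, 0, 0, 0], [-9, -71, -75, 0, 0, 0]]], "fingers": 1}}

```text
time: 8.4
tool_pos: [546.2, -301.7, 144.9]
tcp_rot: [179.9, 0.1, 82.2]
ft_force: [0.0, 0.1, -0.8]
finger_gap: -0.1
grip_force: 0.0
```

Request:
{"fn": "step_arm", "kwargs": {"targets": [[[-1, -6, 0, 0, 0, 0], [-2, -12, 0, 0, 0, 0], [-2.3, -18, 0, 0, 0, 0], [-3, -24, 0, 0, 0, 0], [-4, -30, 0, 0, 0, 0], [-4.5, -36, 0, 0, 0, 0], [-5, -40, 0, 0, 0, 0], [-5, -40, 0, 0, 0, 0]]]}}

```text
time: 9.07
tool_pos: [540.4, -342.2, 143.3]
tcp_rot: [180.0, -0.0, 82.2]
ft_force: [2.0, 4.5, 3.5]
finger_gap: 0.4
grip_force: 2.6
```

```bash
cat > jw.py <<'E'
from h import *
w=snap('wrist');b=snap('side');s=r.sense();print(s['time'],s['tool_pos'],inv(s['tool_pos']),s['ft_force'])
hsv=cv2.cvtColor(b['img'],cv2.COLOR_BGR2HSV);m=cv2.inRange(hsv,(7,180,120),(16,255,255));R=np.zeros_like(m);R[255:310,365:400]=1
q=np.argwhere(m*R)[:,::-1]
if len(q):print('trig px',len(q),q.min(0),q.max(0),q.mean(0))
E
python3 - <<'E'
exec(open('jw.py').read())
E
```

```text
9.1667 [ 540.54193517 -341.61318071  143.36941518] [108.15449686  -0.43150067 131.36941518] [1.41230437 4.67083466 3.95523433]
trig px 35 [378 287] [394 296] [388.85714286 290.88571429]
```

Request:
{"fn": "step_arm", "kwargs": {"targets": [[[-0.3, -3, 0, 0, 0, 0], [-0.6, -5, 0, 0, 0, 0], [-0.6, -5, 0, 0, 0, 0]]]}}

```text
time: 9.42
tool_pos: [540.2, -344.3, 143.0]
tcp_rot: [-180.0, -0.2, 82.3]
ft_force: [2.8, 12.5, 5.1]
finger_gap: -0.1
grip_force: 6.4
```

Request:
{"fn": "step_arm", "kwargs": {"targets": [[[-0.2, -2, 0, 0, 0, 0], [-0.2, -2, 0, 0, 0, 0]]]}}

```text
time: 9.58
tool_pos: [540.2, -344.7, 143.0]
tcp_rot: [-180.0, -0.3, 82.3]
ft_force: [3.4, 18.3, 8.0]
finger_gap: -0.1
grip_force: 10.0
```

Request:
{"fn": "step_arm", "kwargs": {"targets": [[[1, 8, 0, 0, 0, 0], [2, 20, 0, 0, 0, 0], [4, 34, 0, 0, 0, 0], [5.8, 47, 0, 0, 0, 0], [5.8, 47, 0, 0, 0, 0], [5.8, 47, 0, 0, 0, 0]]]}}

```text
time: 10.08
tool_pos: [545.2, -300.5, 142.9]
tcp_rot: [-180.0, 0.0, 82.3]
ft_force: [-0.6, -1.1, -0.2]
finger_gap: 0.0
grip_force: 0.0
```

```bash
python3 - <<'E'
exec(open('jw.py').read())
import pickle
w0=pickle.load(open('s5.pkl','rb'))[1]
# side view: jaw edge profile? compare change image
d=cv2.absdiff(b['img'],w0['img']).max(2)
q=np.argwhere(d[255:300,335:375]>40);print(len(q))
for k,im in(('before',w0['img']),('now',b['img'])):
    g=cv2.cvtColor(im,cv2.COLOR_BGR2GRAY);mm=(g<45).astype(np.uint8);R=np.zeros_like(mm);R[262:285,345:375]=1;qq=np.argwhere(mm*R)[:,::-1];print(k,len(qq),qq.mean(0))
E
```

```text
10.1833 [ 545.16118917 -301.6270983   143.14502948] [ 67.90651246  -1.00075102 131.14502948] [ 0.43260611 -0.02608536 -0.5620879 ]
trig px 113 [376 273] [384 294] [379.76106195 283.60176991]
952
before 95 [359.8        276.05263158]
now 209 [363.48803828 271.29665072]
```

Request:
{"fn": "step_arm", "kwargs": {"targets": [[[-1, -8, 0, 0, 0, 0], [-2, -16, 0, 0, 0, 0], [-3, -24, 0, 0, 0, 0], [-4, -30, 0, 0, 0, 0], [-4.3, -34, 0, 0, 0, 0], [-4.6, -37, 0, 0, 0, 0], [-4.6, -37, 0, 0, 0, 0]]]}}

```text
time: 10.77
tool_pos: [540.7, -339.2, 143.4]
tcp_rot: [180.0, -0.1, 82.2]
ft_force: [1.2, 6.3, 3.6]
finger_gap: -0.1
grip_force: 3.5
```

Request:
{"fn": "step_arm", "kwargs": {"targets": [[[-0.3, -3, 0, 0, 0, 0], [-0.3, -3, 0, 0, 0, 0]]]}}

```text
time: 10.93
tool_pos: [540.4, -341.8, 143.2]
tcp_rot: [180.0, -0.1, 82.2]
ft_force: [0.7, 6.8, 3.9]
finger_gap: 0.2
grip_force: 3.8
```

Request:
{"fn": "step_arm", "kwargs": {"targets": [[[-0.3, -2, 0, 0, 0, 0], [-0.3, -3, 0, 0, 0, 0]]]}}

```text
time: 11.1
tool_pos: [540.1, -343.8, 142.9]
tcp_rot: [-180.0, -0.2, 82.2]
ft_force: [0.1, 12.1, 4.5]
finger_gap: -0.1
grip_force: 6.2
```

Request:
{"fn": "step_arm", "kwargs": {"targets": [[[-0.2, -1.5, 0, 0, 0, 0], [-0.2, -1.5, 0, 0, 0, 0]]]}}

```text
time: 11.27
tool_pos: [540.1, -344.3, 142.9]
tcp_rot: [-180.0, -0.3, 82.2]
ft_force: [1.4, 14.0, 4.0]
finger_gap: -0.3
grip_force: 7.3
```

Request:
{"fn": "step_arm", "kwargs": {"targets": [[[1, 8, 0, 0, 0, 0], [2, 20, 0, 0, 0, 0], [4, 34, 0, 0, 0, 0], [5.4, 44.5, 0, 0, 0, 0], [5.4, 44.5, 0, 0, 0, 0], [5.4, 44.5, 0, 0, 0, 0]]]}}

```text
time: 11.77
tool_pos: [545.3, -301.0, 143.1]
tcp_rot: [-180.0, 0.0, 82.3]
ft_force: [-0.6, -0.4, 0.7]
finger_gap: -0.2
grip_force: 0.0
```

Request:
{"fn": "step_arm", "kwargs": {"targets": [[[-1, -8, 0, 0, 0, 0], [-1.5, -13, 0, 0, 0, 0], [-2, -16, 0, 0, 0, 0], [-2.2, -18, 0, 0, 0, 0]]]}}

```text
time: 12.1
tool_pos: [543.2, -320.2, 143.5]
tcp_rot: [180.0, -0.0, 82.2]
ft_force: [0.7, 6.8, 5.6]
finger_gap: -0.1
grip_force: 3.3
```

Third pump: creep forward and watch for it to go rigid.

Request:
{"fn": "step_arm", "kwargs": {"targets": [[[-0.4, -3, 0, 0, 0, 0], [-0.4, -3, 0, 0, 0, 0]]]}}

```text
time: 12.27
tool_pos: [543.0, -322.1, 143.6]
tcp_rot: [180.0, -0.1, 82.2]
ft_force: [0.6, 10.5, 5.6]
finger_gap: 0.4
grip_force: 4.8
```

Request:
{"fn": "step_arm", "kwargs": {"targets": [[[-0.4, -3, 0, 0, 0, 0], [-0.4, -3, 0, 0, 0, 0]]]}}

```text
time: 12.43
tool_pos: [542.8, -324.2, 143.7]
tcp_rot: [180.0, -0.2, 82.2]
ft_force: [0.5, 12.5, 9.0]
finger_gap: -0.1
grip_force: 6.7
```

Request:
{"fn": "step_arm", "kwargs": {"targets": [[[-0.4, -3, 0, 0, 0, 0], [-0.4, -3, 0, 0, 0, 0]]]}}

```text
time: 12.6
tool_pos: [542.5, -326.3, 143.9]
tcp_rot: [180.0, -0.2, 82.2]
ft_force: [0.2, 17.6, 11.0]
finger_gap: 0.2
grip_force: 8.7
```

Request:
{"fn": "step_arm", "kwargs": {"targets": [[[-0.3, -2, 0, 0, 0, 0], [-0.3, -2, 0, 0, 0, 0], [-0.3, -2, 0, 0, 0, 0]]]}}

```text
time: 12.85
tool_pos: [542.4, -327.5, 144.0]
tcp_rot: [180.0, -0.3, 82.3]
ft_force: [0.4, 19.7, 11.8]
finger_gap: -0.1
grip_force: 9.8
```

```bash
python3 - <<'E'
exec(open('jw.py').read())
m=np.zeros((600,800,3),np.uint8)
m[:,:]=cv2.resize(b['img'][225:315,320:440],(800,600),interpolation=cv2.INTER_CUBIC)
cv2.imwrite('pics/s6.png',m)
E
```

```text
12.95 [ 542.41660197 -327.4898937   144.01665587] [ 93.90739158  -0.39146483 132.01665587] [ 0.20064276 19.76743177 12.62624992]
trig px 52 [377 279] [389 295] [383.96153846 286.21153846]
```

Tight at about 20 N, well before the trigger's end stop. I'll let the trigger return and rise.

Request:
{"fn": "step_arm", "kwargs": {"targets": [[[1, 8, 0, 0, 0, 0], [2, 18, 0, 0, 0, 0], [3.7, 29, 0, 0, 0, 0], [3.7, 29, 30, 0, 0, 0], [3.7, 29, 60, 0, 0, 0], [3.7, 29, 80, 0, 0, 0], [3.7, 29, 80, 0, 0, 0]]]}}

```text
time: 13.53
tool_pos: [547.4, -303.2, 229.5]
tcp_rot: [179.5, 0.3, 82.2]
ft_force: [0.1, -0.6, 1.5]
finger_gap: -0.3
grip_force: 0.0
```

```bash
python3 - <<'E'
exec(open('jw.py').read())
import pickle
pickle.dump((w,b,s),open('s7.pkl','wb'))
for n,z in(('house',0),): pass
# predicted pixels: jaw face at stop face+54 vs ; dark-pixel check along the clamp line in side view
for x in(18,20,22,26):print(x,proj(b,S(x,-22,48)).round(1),proj(b,S(x,22,48)).round(1))
E
```

```text
13.6333 [ 545.76647209 -302.09128097  224.3552934 ] [ 68.28887125  -0.34072472 212.3552934 ] [-0.45861675  0.49086229 -1.05516169]
trig px 50 [377 273] [384 294] [380.5  281.92]
18 [346.8 268.6] [361.1 260.1]
20 [347.3 269.3] [361.6 260.7]
22 [347.7 269.9] [362.1 261.4]
26 [348.7 271.2] [363.  262.7]
```

Request:
{"fn": "step_arm", "kwargs": {"targets": [[[-25, 0, 0, -0.016, -0.12, 0], [-60, 0, 0, -0.032, -0.24, 0], [-90, 0, 0, -0.048, -0.36, 0], [-110, -5, -20, -0.064, -0.48, 0], [-118, -9, -45, -0.079, -0.606, 0], [-118, -9, -75, -0.079, -0.606, 0], [-118, -9, -75, -0.079, -0.606, 0], [-118, -9, -75, -0.079, -0.606, 0]]]}}

```text
time: 14.3
tool_pos: [424.2, -307.9, 143.0]
tcp_rot: [145.4, -0.6, 82.1]
ft_force: [0.8, -0.2, 1.3]
finger_gap: -0.0
grip_force: 0.0
```

```bash
python3 - <<'E'
exec(open('jw.py').read())
import pickle
pickle.dump((w,b,s),open('s8.pkl','wb'));print(s['tcp_rot'],s['joint_pos'],proj(w,S(91,-47,35)),w['eye'])
q=red(w,(100,460,0,330));
n,l,st,ce=cv2.connectedComponentsWithStats(cv2.inRange(cv2.cvtColor(w['img'],cv2.COLOR_BGR2HSV),(0,120,40),(6,255,255)));print([(st[i].tolist(),ce[i].round(1).tolist()) for i in range(1,n) if st[i,4]>60])
m=np.zeros((600,800,3),np.uint8)
m[:300,:400]=cv2.resize(w['img'],(400,300))
p=proj(w,S(91,-47,35)).astype(int);x=min(max(p[0]-80,0),400);y=min(max(p[1]-60,0),300)
print('crop',x,y);m[:300,400:]=cv2.resize(w['img'][y:y+120,x:x+160],(400,300),interpolation=cv2.INTER_CUBIC)
m[300:,:400]=cv2.resize(b['img'][225:300,320:420],(400,300),interpolation=cv2.INTER_CUBIC)
w7,b7,_=pickle.load(open('s7.pkl','rb'))
m[300:,400:]=cv2.resize(w7['img'][60:270,140:420],(400,300),interpolation=cv2.INTER_CUBIC)
cv2.imwrite('pics/s8.png',m)
E
```

```text
14.4 [ 428.34978268 -312.0134601   150.78777396] [  93.25116273 -115.50153661  138.78777396] [ 1.43518108 -0.14161805  1.23396174]
trig px 127 [376 273] [384 294] [379.5984252  283.80314961]
[ 1.44972319e+02 -9.24349333e-02  8.22294711e+01] [-58.7520514  -22.80897998 130.49813162  33.67009309  53.69311394
 -66.80105211] [288.4656587  221.09334352] [ 367.69413302 -215.89983165  242.00754232]
[([0, 141, 50, 79, 2000], [18.1, 177.6]), ([273, 208, 26, 26, 506], [285.6, 220.8])]
crop 208 161
```

View pics/s8.png

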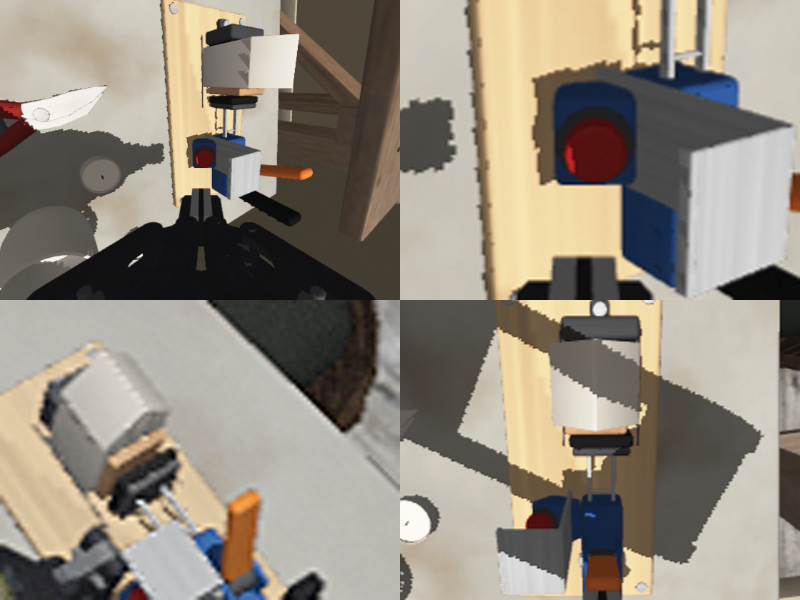

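The house is hard against the stop with the jaw on a flush panel. In the wrist view the button's centre is at about (286.8,221), very near my estimate.

```bash
python3 - <<'E'
from h import *
import pickle
from scipy.spatial.transform import Rotation as R
w8,b8,s=pickle.load(open('s8.pkl','rb'));w5,b5,_=pickle.load(open('s5.pkl','rb'))
qb=red(b5,(340,375,285,315)).mean(0)
p=tri(w8,(286.8,221),w5,(241,278));print(inv(p))
p=tri(w8,(286.8,221),b5,qb);print(inv(p))
for z in(29,33,37,41):print(z,inv(onz(w8,286.8,221,z+12)).round(1))
T=R.from_euler('xyz',s['tcp_rot'],degrees=True).as_matrix();d=T[:,2];print('d',d,'want',np.r_[.574*ey,-.819])
for b in((91,-47,35),):
    B=S(*b);v=B-s['tool_pos'];print(B,'along',v@d,'perp',v-(v@d)*d)
E
```

```text
[ 92.44825975 -44.30901684  28.02964789]
[ 92.40109202 -47.75046722  31.78140591]
29 [ 93.2 -44.5  29. ]
33 [ 91.4 -47.3  33. ]
37 [ 89.7 -50.2  37. ]
41 [ 87.9 -53.   41. ]
d [ 0.56888025 -0.07629549 -0.81887377] want [ 0.56921925 -0.07392867 -0.819     ]
[ 496.57072096 -318.60374322   47.        ] along 124.30143954812881 perp [-2.49169631  2.89335611 -2.00058533]
```

Request:
{"fn": "step_arm", "kwargs": {"targets": [[[0, 0, 0, 0.071, -0.009, -0.102], [0, 0, 0, 0.142, -0.019, -0.204], [0, 0, 0, 0.213, -0.028, -0.306], [0, 0, 0, 0.284, -0.038, -0.408], [0, 0, 0, 0.355, -0.047, -0.51], [0, 0, 0, 0.426, -0.056, -0.612], [0, 0, 0, 0.497, -0.066, -0.714], [0, 0, 0, 0.568, -0.075, -0.816], [0, 0, 0, 0.639, -0.085, -0.918], [0, 0, 0, 0.71, -0.094, -1.02], [0, 0, 0, 0.781, -0.103, -1.122], [0, 0, 0, 0.852, -0.112, -1.224]]]}}

```text
time: 15.4
tool_pos: [430.2, -312.7, 153.3]
tcp_rot: [177.1, -35.2, -2.7]
ft_force: [0.4, -0.5, 0.2]
finger_gap: 0.0
grip_force: 0.0
```

Request:
{"fn": "step_arm", "kwargs": {"targets": [[[0, 0, 0, 0.042, -0.006, -0.063], [0, 0, 0, 0.042, -0.006, -0.063], [0, 0, 0, 0.042, -0.006, -0.063]]]}}

```text
time: 15.65
tool_pos: [429.4, -312.0, 151.8]
tcp_rot: [179.8, -35.3, -7.5]
ft_force: [0.0, 0.6, 0.1]
finger_gap: 0.0
grip_force: 0.0
```

```bash
cat > rel.py <<'E'
from h import *
from scipy.spatial.transform import Rotation as R
P=[]
for i in range(4): snap('side');s=r.sense();P.append(s['tool_pos'])
T=R.from_euler('xyz',s['tcp_rot'],degrees=True).as_matrix();d=T[:,2];p=np.mean(P,0)
B=S(91.5,-47.3,33);v=B-p
print(s['time'],p,s['joint_pos'].round(),'d',d,'y',T[:,1],'along-22',v@d-22,'perp',v-(v@d)*d,s['ft_force'])
E
python3 rel.py
```

```text
15.85 [ 428.4137873  -311.16744501  150.01448333] [-59. -23. 131.  34.  54.  23.] d [ 0.57081372 -0.07597147 -0.81755736] y [-0.1336524  -0.99102752 -0.00122414] along-22 103.15337975821345 perp [-3.64423177  1.61459163 -2.69441695] [-0.37452965 -0.8543473  -0.00669189]
```

Request:
{"fn": "step_arm", "kwargs": {"targets": [[[-4, 2, -3, 0, 0, 0], [15, -1, -28, 0, 0, 0], [30, -3, -50, 0, 0, 0], [40, -4, -65, 0, 0, 0], [45, -5, -72, 0, 0, 0], [45, -5, -72, 0, 0, 0], [45, -5, -72, 0, 0, 0]]]}}

```text
time: 16.43
tool_pos: [471.8, -314.7, 75.3]
tcp_rot: [-179.7, -35.0, -7.9]
ft_force: [-0.5, -0.2, 0.5]
finger_gap: -0.2
grip_force: 0.0
```

```bash
python3 rel.py
```

```text
16.6333 [ 472.1653367  -315.7209732    76.84114581] [-54.  -8. 128.  39.  41.  19.] d [ 0.57126285 -0.07688856 -0.81715782] y [-0.13596728 -0.99071163 -0.00183399] along-22 18.01119642421518 perp [ 1.18657507 -0.2635635   0.85431633] [ 0.10461634  0.12974747 -0.59825343]
```

Request:
{"fn": "step_arm", "kwargs": {"targets": [[[4, -0.5, -6, 0, 0, 0], [8, -1, -11.5, 0, 0, 0], [9, -1, -12, 0, 0, 0], [9, -1, -12, 0, 0, 0]]]}}

```text
time: 16.97
tool_pos: [481.3, -316.0, 63.4]
tcp_rot: [-179.7, -35.1, -7.9]
ft_force: [0.1, 0.8, 0.2]
finger_gap: -0.1
grip_force: 0.0
```

Request:
{"fn": "step_arm", "kwargs": {"targets": [[[1.7, -0.2, -2.5, 0, 0, 0], [1.7, -0.2, -2.5, 0, 0, 0]]]}}

```text
time: 17.13
tool_pos: [483.1, -316.4, 61.2]
tcp_rot: [-179.8, -35.1, -7.9]
ft_force: [-0.8, 1.3, 0.6]
finger_gap: 0.1
grip_force: 0.5
```

Request:
{"fn": "step_arm", "kwargs": {"targets": [[[1.7, -0.2, -2.5, 0, 0, 0], [1.7, -0.2, -2.5, 0, 0, 0]]]}}

```text
time: 17.3
tool_pos: [484.8, -316.7, 58.9]
tcp_rot: [-179.8, -35.1, -7.9]
ft_force: [-1.2, 0.4, 1.7]
finger_gap: -0.0
grip_force: 1.1
```

Request:
{"fn": "step_arm", "kwargs": {"targets": [[[1.7, -0.2, -2.5, 0, 0, 0], [1.7, -0.2, -2.5, 0, 0, 0]]]}}

```text
time: 17.47
tool_pos: [486.3, -317.1, 57.1]
tcp_rot: [-179.8, -35.1, -7.9]
ft_force: [-24.4, 7.8, 23.5]
finger_gap: 0.1
grip_force: 16.4
```

Request:
{"fn": "step_arm", "kwargs": {"targets": [[[-0.4, 0, 0.6, 0, 0, 0], [-0.4, 0, 0.6, 0, 0, 0], [-0.4, 0, 0.6, 0, 0, 0], [-0.4, 0, 0.6, 0, 0, 0], [-0.4, 0, 0.6, 0, 0, 0], [-0.4, 0, 0.6, 0, 0, 0], [-0.4, 0, 0.6, 0, 0, 0], [-0.4, 0, 0.6, 0, 0, 0], [-0.4, 0, 0.6, 0, 0, 0], [-0.4, 0, 0.6, 0, 0, 0]]]}}

```text
time: 18.3
tool_pos: [486.0, -317.0, 57.5]
tcp_rot: [-179.8, -35.1, -7.9]
ft_force: [-10.5, 3.4, 10.0]
finger_gap: 0.0
grip_force: 7.1
```

```bash
python3 - <<'E'
exec(open('jw.py').read())
import pickle
pickle.dump((w,b,s),open('s9.pkl','wb'))
b8=pickle.load(open('s8.pkl','rb'))[1];b0=pickle.load(open('s5.pkl','rb'))[1]
# side view along the clamp's line beside the house, jaw pad dark blob (y=+22 far half)
for nm,im in(('start',b0),('clamped',b8),('now',b)):
    print(nm,[int(cv2.cvtColor(im['img'],cv2.COLOR_BGR2GRAY)[tuple(proj(im,S(x,14,44)).round().astype(int)[::-1])]) for x in range(14,70,3)])
print(proj(b,S(14,14,44)),proj(b,S(65,14,44)))
E
```

```text
18.4 [ 485.97281459 -316.95074652   57.5337395 ] [ 90.72573452 -57.72253682  45.5337395 ] [-9.76665233  4.08280687  9.94611929]
trig px 122 [376 273] [384 294] [379.59836066 283.81967213]
start [108, 104, 87, 85, 76, 81, 70, 76, 80, 18, 19, 12, 108, 50, 70, 82, 82, 205, 201]
clamped [161, 65, 55, 37, 43, 76, 94, 33, 34, 170, 187, 203, 201, 202, 201, 203, 201, 200, 202]
now [157, 61, 115, 155, 177, 155, 106, 175, 187, 27, 43, 27, 108, 43, 161, 187, 208, 203, 201]
[357.29503445 260.97900303] [369.7452378  277.58994362]
```

The jaw is back at its starting position. Withdraw along the button's line.

Request:
{"fn": "step_arm", "kwargs": {"targets": [[[-3, 0.4, 4, 0, 0, 0], [-10, 1.3, 14, 0, 0, 0], [-20, 2.6, 29, 0, 0, 0], [-35, 4.6, 50, 0, 0, 0], [-50, 6.6, 72, 0, 0, 0], [-65, 8.5, 93, 0, 0, 0], [-75, 10, 120, 0, 0, 0], [-75, 10, 140, 0, 0, 0], [-75, 10, 140, 0, 0, 0], [-75, 10, 140, 0, 0, 0]]]}}

```text
time: 19.23
tool_pos: [411.3, -308.0, 199.2]
tcp_rot: [180.0, -35.3, -7.8]
ft_force: [0.7, 1.1, 0.3]
finger_gap: -0.3
grip_force: 0.0
```

```bash
python3 - <<'E'
exec(open('jw.py').read())
import pickle
b8=pickle.load(open('s8.pkl','rb'))[1];b0=pickle.load(open('s5.pkl','rb'))[1]
# side-view colours along the clamp line at height 30 above house underside
g=lambda im:cv2.cvtColor(im['img'],cv2.COLOR_BGR2GRAY)
for nm,im in(('start',b0),('now',b)):
    print(nm,[int(g(im)[tuple(proj(im,S(x,14,44)).round().astype(int)[::-1])]) for x in range(14,70,3)])
# panel top (z=62): wood pixels -> clamp x extent
hsv=cv2.cvtColor(b['img'],cv2.COLOR_BGR2HSV)
for y in(-15,0,15):
    print(y,[hsv[tuple(proj(b,S(x,y,62)).round().astype(int)[::-1])].tolist() for x in range(4,32,3)])
print('ridge px',proj(b,S(-12,0,110)))
E
```

```text
19.3333 [ 410.7963198  -306.60302484  196.2918476 ] [  90.14659883 -133.60563978  184.2918476 ] [ 0.29806674 -1.42650969 -0.55362662]
trig px 126 [376 273] [384 294] [379.53968254 284.03968254]
start [108, 104, 87, 85, 76, 81, 70, 76, 80, 18, 19, 12, 108, 50, 70, 82, 82, 205, 201]
now [159, 59, 116, 156, 178, 158, 105, 174, 187, 26, 40, 32, 107, 40, 163, 183, 209, 202, 203]
-15 [[19, 18, 156], [19, 18, 156], [30, 2, 110], [15, 87, 187], [16, 88, 217], [16, 94, 204], [13, 101, 91], [17, 97, 89], [14, 99, 88], [15, 108, 80]]
0 [[15, 14, 110], [26, 17, 108], [13, 30, 119], [15, 91, 208], [15, 91, 208], [15, 93, 195], [14, 103, 82], [12, 98, 86], [14, 106, 108], [19, 77, 188]]
15 [[18, 20, 129], [20, 14, 113], [16, 32, 119], [16, 96, 204], [15, 93, 201], [17, 84, 146], [18, 66, 228], [19, 69, 223], [19, 68, 221], [18, 68, 220]]
ridge px [350.80116993 244.2326476 ]
```

```bash
python3 -c "
from bench import r
print(r.hand_in())"
```

```text
the job is handed in; nothing more can be done
None
```

The job is handed in, at about 19 s on the robot's clock: the clamp pressed the panel home on the third pump, the release then sprang the jaw fully back, and the house stands on the board against the stop with the arm clear. The pass/fail verdict was not shown to me.

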